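Lock the swing-tray foot: hold the brass nut and tighten the jam nut

ROBOT

A 6-joint arm with a two-finger parallel gripper is mounted at the origin on the work surface. World frame = base frame: x ahead of the robot, y to its left, z up, the work surface at z = 0. Lengths are in m, angles in rad, forces in N, time in s.
With the tool pointing down it reaches from about 0.325 to 0.775 m from the base axis. Payload 5.5 kg.
Tool frame: the origin (TCP) lies midway between the tips of the shut fingers; the grasp point (between the pads) lies 19 mm behind it; z points along the fingers, y is the direction in which the jaws open and shut (so a half turn about z gives the same grasp; the last joint's range is limited). The gripper opens to 88 mm and grips with 3 to 60 N. Pads are 20 mm wide; open, the fingers measure 115 mm over their backs; the gripper's body (75 mm by 178 mm) begins 61 mm behind the grasp point.
Start: joints at [1.2, 0.091, 1.231, -0, 1.82, -0.057], TCP at [0.185, 0.571, 0.223] pointing down, gripper open.
Joint ranges: [-2.87, 2.87], [-0.86, 2.18], [0.17, 2.46], [-1.51, 4.65], [0.06, 2.69], [-2.65, 2.65]. Speed limits (rad/s): [2.57, 2.57, 3.01, 3.14, 3.14, 3.14].

INTERFACE

Orientations are given as a 3x3 rotation matrix whose columns are the frame's x, y, z axes.
In Python, from station import readout, imaging, env gives the robot as it stands.
- The arm moves only by the shell command python3 -m creep 'ROWS' [FORCE]. ROWS is text: rows parted by semicolons, each of 7 numbers parted by spaces: the shift along the tool's x, y, z in units of 0.1 m (1.0 is 0.1 m), then the turn, a rotation vector about the tool's x, y, z in units of 90 degrees (1.0 is 90 degrees), then the closure, from -1 (fully open) to 1 (shut). In form: tx ty tz wx wy wz jaw; .... A call has 1 to 8 rows; each row is the pose to reach, as a shift and turn from the pose commanded when the call began, along the tool's axes at that moment; what a row does not reach only later rows make up. A row lasts 1/10 s, in which the tool goes at most 50 mm and 8.59 degrees, less where a joint would pass 70% of its speed; a pose out of reach is approached as far as the arm can. A call with a number of a shift or a turn outside -1 to 1 is refused whole. A call with a gripper value outside its range is refused whole. The fingers move at their own pace and stop on an object; FORCE is the grip in N (left out, the last holds). Time passes only in rows, so rows that repeat a pose let the fingers close. It gives the time, the measured TCP pose, the force and the opening at its end, in the units of the state.
- readout.read_state(): the state, without advancing time (a new reading comes with each control period).
- imaging.capture(name): name is "side" or "top"; returns a dict with "image" (384x512x3 uint8, blue, green, red), "fov_y" (degrees; the focal length in pixels is half the picture's height over the tangent of half this angle, whatever the lens; pixels are square), "cx", "cy" (the principal point, pixels), "T" (4x4, takes a point from camera to world coordinates). Camera axes: x right, y down, z forward; pixel columns grow to the right and rows downward; lengths in m; the calibration is good to about 2 mm. A picture is of the moment at which its call begins. There is no depth.
- env.close_job(): hands the job in, once; it reports no verdict.
The state is a dict: "time": time; "joint_pos": joint angles; "qd": joint speeds; "joint_efforts": joint torques, N m; "tcp_pos": TCP position; "tool_rot": TCP orientation; "contact_force": force on the tool from outside, world axes, zero at the start; "moment": the same for the moment, N m; "finger_gap": opening from 0.0 (shut) to 1.0 (fully open).
Only numpy, scipy, OpenCV 4.12 (cv2) and the standard library are available. Lean on these libraries where they do the work, as an engineer would, in place of code of your own. Each camera call takes 0.05 s, during which the arm holds its last target.

TASK

Lock the jam nut on the swing-tray foot. Lay the spanner with the blue grip flat on the foot's plate so that its jaw straddles the brass lower nut and its handle lies between the two posts, let go, then turn the black-winged jam nut clockwise until it is fully tight, without the brass nut turning more than the slack in the spanner. Leave the spanner in place on the nut.

Things in the scene. Friction and masses are not known exactly. Their poses are not given: they have to be found in the camera images.
- bracket: grey foot plate fixed to the desk, 12 mm thick, x -55 to 170, y -50 to 50 mm. Origin: on the stud's axis, at desk level; x runs along the plate to the two dark guide posts, z up. Posts: 12 mm diameter, tops 40 mm above the desk, at x 145, y +26 and -26 mm (40 mm free between). On the stud sit the brass lower nut and, above it, the jam nut with a black wing.
- spanner: loose, BLUE grip (RED one: 22 mm jaw, too narrow), 250 g, 14 mm thick. Origin: underside, mid-jaw; x along the handle, z up. Jaw 46 mm wide inside, prongs y 23-37 mm each side, x -42 to 45; yoke x 45-59; handle 22 mm wide, x 59-175. Grip: upright fin x 60-100, 14 mm thick in y, 14-48 mm above the underside, at the mass centre. Seated: flat on the plate, origin at the stud, x along bracket x.
- lower_nut (a joint): brass nut's turn on the stud, rad, positive clockwise from above, 0 at the start. A rounded bar 70 x 34 mm, 12 to 34 mm above the desk, long side along the bracket's x at 0. Turns very easily (0.04 N m) unless the spanner holds it; the seated spanner leaves it up to about 0.3 rad of slack. More than 0.5 rad either way: its setting is lost.
- jam_nut (a joint): jam nut's turn relative to the brass nut, rad, positive clockwise from above: loose at 0 to 0.2, hard stop (tight) at 1.0, stays as left. Drags an unheld brass nut along (0.28 N m). Hub 28 mm diameter, 34-60 mm above the desk; black wing on the axis 34 mm long, 10 mm thick, 60-98 mm above the desk, long side at (0.6 - jam_nut - lower_nut) rad counterclockwise from bracket x.

How it is judged:
By the outcome, as a careful person would: the job done as asked, in the order asked, and still so for the second after the job is handed in, with the robot touching nothing.
It also fails if it takes over 56 s, if anything falls off the work surface, if the arm or the gripper's body presses on something with over 40 N, if the wrist force passes 120 N, or if a joint passes its speed limit or range.

## Working session

There is one attempt and no reset: what is moved stays moved. The work goes in short steps, Python scripts to look and compute and a shell command to move; the robot and the scene stay as the last step left them, time stands still between calls to the robot, and variables do not carry over. Pictures are saved under pics/ and viewed, and the job is handed in when it is done.

```bash
ls; mkdir -p pics
python3 - <<'E'
from station import readout, imaging
import cv2,numpy as np
s=readout.read_state();print({k:np.round(v,3).tolist() for k,v in s.items()})
for n in("top","side"):
    c=imaging.capture(n);cv2.imwrite(f"pics/{n}0.png",c["image"]);np.savez(f"pics/{n}0.npz",**c)
    print(n,c["fov_y"],c["cx"],c["cy"],np.round(c["T"],3).tolist(), c.keys())
E
```

```text
pics
{'time': 0.0, 'joint_pos': [1.2, 0.092, 1.232, -0.0, 1.82, -0.057], 'qd': [-0.0, -0.0, 0.002, -0.001, 0.002, 0.001], 'joint_efforts': [-0.001, -44.645, -40.645, 0.07, 0.029, -0.0], 'tcp_pos': [0.185, 0.57, 0.222], 'tool_rot': [[-0.951, 0.309, -0.001], [0.309, 0.951, -0.002], [0.0, -0.002, -1.0]], 'contact_force': [-0.059, 0.382, 0.456], 'moment': [0.006, 0.019, -0.025], 'finger_gap': 0.996}
top 55.792477752368846 257.35188387185 189.1867862142728 [[-0.019, -0.984, 0.176, 0.412], [-1.0, 0.016, -0.021, -0.012], [0.018, -0.176, -0.984, 0.74], [0.0, 0.0, 0.0, 1.0]] dict_keys(['image', 'fov_y', 'cx', 'cy', 'T'])
side 51.29171148255177 255.05574296685086 191.1382756718129 [[0.9, -0.231, 0.371, 0.192], [-0.436, -0.467, 0.769, -0.653], [-0.004, -0.854, -0.521, 0.489], [0.0, 0.0, 0.0, 1.0]] dict_keys(['image', 'fov_y', 'cx', 'cy', 'T'])
```

View pics/top0.png

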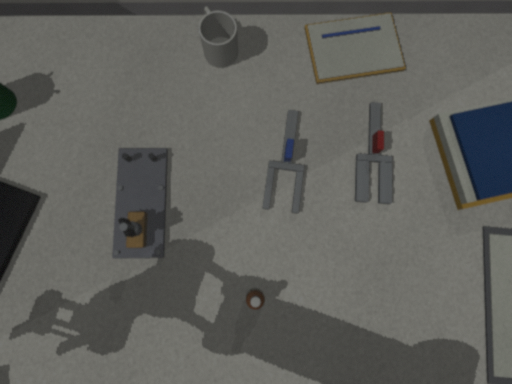

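View pics/side0.png

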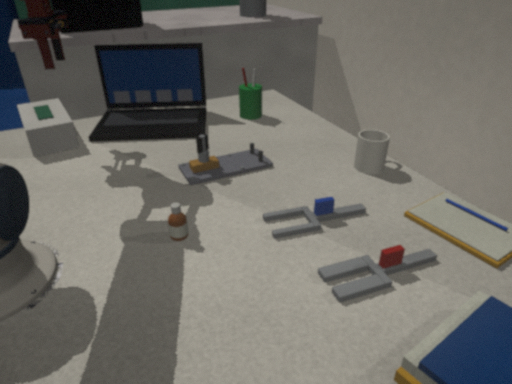

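The top view shows the plate at about px (113–168, 148–258) with posts at its far end. The blue spanner is at about (285,160), jaw towards the robot, and the red one is at (375,150). The side view agrees. Next I'll zoom in and measure.

```bash
cat > h.py <<'E'
import numpy as np,cv2
def K(c): 
    f=c["image"].shape[0]/2/np.tan(np.radians(float(c["fov_y"]))/2); return f
def ray(c,uv,z):
    f=K(c);uv=np.atleast_2d(uv).astype(float)
    d=np.c_[(uv[:,0]-c["cx"])/f,(uv[:,1]-c["cy"])/f,np.ones(len(uv))]@c["T"][:3,:3].T
    o=c["T"][:3,3]; return (o+d*((z-o[2])/d[:,2:3]))
def proj(c,P):
    P=np.atleast_2d(P);q=(P-c["T"][:3,3])@c["T"][:3,:3];f=K(c)
    return np.c_[q[:,0]/q[:,2]*f+c["cx"],q[:,1]/q[:,2]*f+c["cy"]]
E
python3 - <<'E'
from h import *
c=np.load("pics/top0.npz");im=c["image"]
a=cv2.resize(im[140:265,100:180],None,fx=5,fy=5,interpolation=cv2.INTER_CUBIC)
b=cv2.resize(im[100:220,255:315],None,fx=5,fy=5,interpolation=cv2.INTER_CUBIC)
o=np.zeros((600,710,3),np.uint8);o[:600,:400]=a[:600];o[:600,410:710]=b[:600]
cv2.imwrite("pics/zoom0.png",cv2.convertScaleAbs(o,alpha=1.7))
c=np.load("pics/side0.npz");im=c["image"]
cv2.imwrite("pics/zoom1.png",cv2.convertScaleAbs(cv2.resize(im[125:250,170:380],None,fx=3.8,fy=3.8,interpolation=cv2.INTER_CUBIC),alpha=1.5))
E
```

```text
(no output)
```

View pics/zoom0.png

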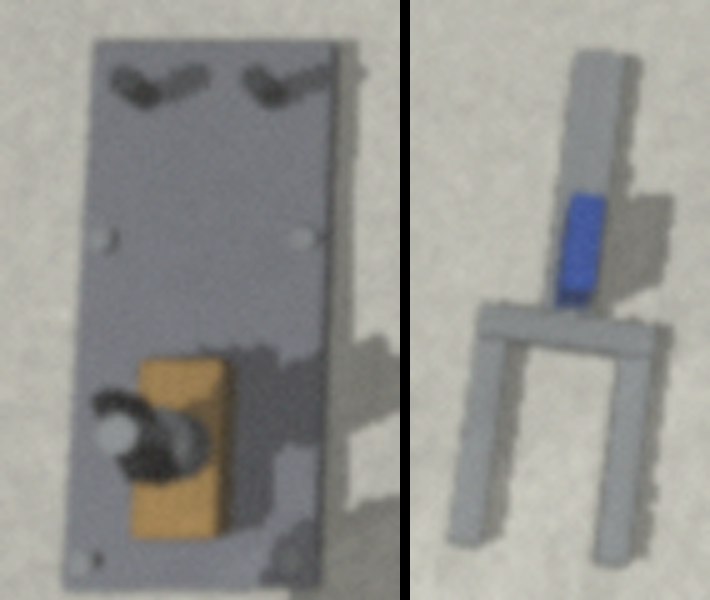

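View pics/zoom1.png

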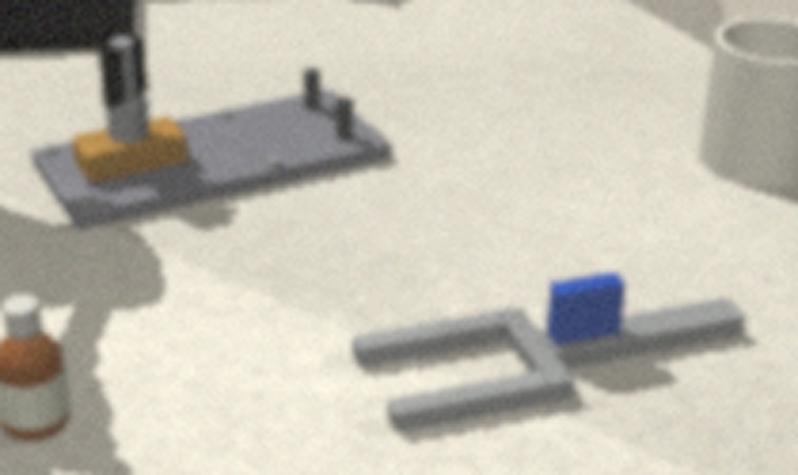

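The zoomed views are clear: the brass nut is aligned with the plate, the posts are visible, and the spanner lies flat with its fin upright. Next I'll measure with masks.

Run:
```python
from h import *
c=np.load("pics/top0.npz");s=np.load("pics/side0.npz")
U=lambda x,y,x0,y0:((np.array(x)+.5)/5-.5+x0,(np.array(y)+.5)/5-.5+y0)
# hand corners plate
pts=np.array([[94,40],[333,40],[65,588],[320,588]]);uv=np.c_[U(pts[:,0],pts[:,1],100,140)]
W=ray(c,uv,.012);print("plate",W.round(4).tolist())
print("sides",[np.linalg.norm(W[i]-W[j]).round(4) for i,j in((0,1),(2,3),(0,2),(1,3))])
for cam,n in((c,"top"),(s,"side")):
    im=cam["image"];hsv=cv2.cvtColor(im,cv2.COLOR_BGR2HSV)
    reg=np.zeros(im.shape[:2],np.uint8)
    if n=="top": reg[140:265,100:320]=255
    else: reg[125:250,170:380]=255
    for nm,lo,hi in(("brass",(8,90,40),(28,255,255)),("blue",(105,110,40),(130,255,255))):
        m=cv2.inRange(hsv,lo,hi)&reg
        ct=max(cv2.findContours(m,0,2)[0],key=cv2.contourArea)
        r=cv2.minAreaRect(ct);b=cv2.boxPoints(r)
        z=.034 if nm=="brass" else .048
        print(n,nm,cv2.contourArea(ct),np.round(r[0],1),np.round(r[1],1),round(r[2],1),b.round(1).tolist())
        if n=="top":print(ray(cam,b,z)[:,:2].round(4).tolist())
# spanner corners by eye in zoom (x offset 410)
nm=["Ltip_out","Ltip_in","Rtip_in","Rtip_out","yokeL","yokeR","handL","handR","innerL","innerR"]
p=np.array([[448,540],[487,545],[594,562],[632,565],[480,303],[655,328],[576,50],[618,55],[503,343],[617,356]],float);p[:,0]-=410
W=ray(c,np.c_[U(p[:,0],p[:,1],255,100)],.014)
for a,b in zip(nm,W):print(a,b[:2].round(4))
p=np.array([[570,194],[605,197],[558,290],[592,293]],float);p[:,0]-=410
W=ray(c,np.c_[U(p[:,0],p[:,1],255,100)],.048);print("fin",W[:,:2].round(4).tolist(),W.mean(0)[:2])
V=lambda x,y:np.c_[(np.array(x)+.5)/3.8-.5+170,(np.array(y)+.5)/3.8-.5+125]
print("side fin top far/near",ray(s,V([550,623],[282,273]),.048).round(4).tolist())
print("side post tops",ray(s,V([312,345],[72,100]),.040).round(4).tolist())
print("top post tops",ray(c,np.c_[U([122,254],[74,73],100,140)],.040).round(4).tolist())
print("side plate corners",ray(s,V([35,78,390,295],[155,218,150,90]),.012).round(4).tolist())
```

```text
plate [[0.6337, 0.2573, 0.012], [0.6324, 0.1589, 0.012], [0.4109, 0.258, 0.012], [0.409, 0.1585, 0.012]]
sides [np.float64(0.0984), np.float64(0.0995), np.float64(0.2228), np.float64(0.2234)]
top brass 173.5 [135.5 238. ] [16. 17.] 90.0 [[127.0, 230.0], [144.0, 230.0], [144.0, 246.0], [127.0, 246.0]]
[[0.462, 0.2249], [0.4614, 0.1923], [0.4309, 0.1912], [0.4315, 0.2235]]
top blue 93.0 [288.7 149. ] [ 6.2 18.7] 7.1 [[284.5, 157.89999389648438], [286.79998779296875, 139.39999389648438], [293.0, 140.10000610351562], [290.70001220703125, 158.6999969482422]]
[[0.5971, -0.0824], [0.6352, -0.0883], [0.6335, -0.1005], [0.5954, -0.0945]]
side brass 249.5 [203.8 163.9] [12.4 27.8] 78.7 [[188.89999389648438, 160.60000610351562], [216.1999969482422, 155.1999969482422], [218.6999969482422, 167.3000030517578], [191.3000030517578, 172.6999969482422]]
side blue 215.5 [323.5 206. ] [16. 17.] 90.0 [[315.0, 198.0], [332.0, 198.0], [332.0, 214.0], [315.0, 214.0]]
Ltip_out [ 0.5036 -0.0374]
Ltip_in [ 0.5013 -0.0531]
Rtip_in [ 0.4936 -0.0961]
Rtip_out [ 0.4921 -0.1114]
yokeL [ 0.6019 -0.0528]
yokeR [ 0.5902 -0.1248]
handL [ 0.7119 -0.0963]
handR [ 0.7094 -0.114 ]
innerL [ 0.5848 -0.0618]
innerR [ 0.5786 -0.1086]
fin [[0.6372, -0.0879], [0.6358, -0.1018], [0.5978, -0.0818], [0.5964, -0.0952]] [ 0.6168079  -0.09167825]
side fin top far/near [[0.6017, -0.0827, 0.048], [0.6423, -0.0926, 0.048]]
side post tops [[0.6105, 0.2343, 0.04], [0.6111, 0.1833, 0.04]]
top post tops [[0.6111, 0.2352, 0.04], [0.6107, 0.1832, 0.04]]
side plate corners [[0.4117, 0.2521, 0.012], [0.4113, 0.1577, 0.012], [0.6297, 0.1523, 0.012], [0.612, 0.2668, 0.012]]
```

Measured positions:
- Bracket origin is about (0.465, 0.2087) with yaw about 0. The plate sides and post spacing match the given sizes.
- Blue spanner fin centre is about (0.617, -0.0917), with spanner yaw about -0.152 rad.

Moving over the fin now, in six 0.128 m legs.

```bash
python3 -m creep '-1 -0.8 0 0 0 0 -1;-1 -0.8 0 0 0 0 -1;-1 -0.8 0 0 0 0 -1'; python3 -m creep '-1 -0.8 0 0 0 0 -1;-1 -0.8 0 0 0 0 -1;-1 -0.8 0 0 0 0 -1'
```

```text
time: 0.4
tcp_pos: [0.2568, 0.4614, 0.2222]
tool_rot: [[-0.951, 0.31, 0.0], [0.31, 0.951, -0.001], [-0.001, -0.001, -1.0]]
contact_force: [0.3, -0.0, -0.1]
finger_gap: 0.998
time: 0.7
tcp_pos: [0.3273, 0.3541, 0.2223]
tool_rot: [[-0.951, 0.31, 0.0], [0.31, 0.951, -0.001], [-0.001, -0.001, -1.0]]
contact_force: [0.0, -0.0, 0.9]
finger_gap: 1.0
```

Run:
```python
from h import *
c=np.load("pics/top0.npz")
U=lambda x,y,x0,y0:np.c_[(np.array(x)+.5)/5-.5+x0,(np.array(y)+.5)/5-.5+y0]
W=ray(c,U([140,224,218,132],[358,358,538,538],100,140),.034);print(W.round(4).tolist(),W.mean(0))
```

```text
[[0.4984, 0.2253, 0.034], [0.4979, 0.1928, 0.034], [0.4286, 0.1926, 0.034], [0.4293, 0.2253, 0.034]] [0.46355114 0.20900768 0.034     ]
```

```bash
for i in 1; do python3 -m creep '-1 -0.8 0 0 0 0 -1;-1 -0.8 0 0 0 0 -1;-1 -0.8 0 0 0 0 -1';  python3 -m creep '-1 -0.8 0 0 0 0 -1;-1 -0.8 0 0 0 0 -1;-1 -0.8 0 0 0 0 -1'; python3 -m creep '-1 -0.8 0 0 0 0 -1;-1 -0.8 0 0 0 0 -1;-1 -0.8 0 0 0 0 -1'; python3 -m creep '-0.16 -0.17 0 0 0 -0.1 -1;-0.16 -0.17 0 0 0 -0.1 -1;-0.16 -0.17 0 0 0 -0.1 -1'; done
```

```text
time: 1.0
tcp_pos: [0.3976, 0.247, 0.2223]
tool_rot: [[-0.95, 0.311, 0.0], [0.311, 0.95, -0.001], [-0.0, -0.001, -1.0]]
contact_force: [-0.3, 0.4, 0.6]
finger_gap: 0.995
time: 1.3
tcp_pos: [0.468, 0.1399, 0.222]
tool_rot: [[-0.95, 0.311, -0.001], [0.311, 0.95, -0.001], [0.0, -0.001, -1.0]]
contact_force: [0.8, 0.1, 0.1]
finger_gap: 1.005
time: 1.6
tcp_pos: [0.5383, 0.0328, 0.2217]
tool_rot: [[-0.95, 0.311, -0.001], [0.311, 0.95, -0.001], [0.001, -0.001, -1.0]]
contact_force: [-0.4, 0.9, 0.3]
finger_gap: 0.998
time: 1.9
tcp_pos: [0.5471, 0.0148, 0.222]
tool_rot: [[-0.987, 0.159, -0.001], [0.159, 0.987, 0.0], [0.001, 0.0, -1.0]]
contact_force: [-0.5, 0.1, 0.2]
finger_gap: 1.003
```

```bash
python3 -m creep '-0.86 -0.94 0 0 0 0 -1;-0.86 -0.94 0 0 0 0 -1;-0.86 -0.94 0.6 0 0 0 -1;-0.86 -0.94 0.95 0 0 0 -1;-0.86 -0.94 0.95 0 0 0 -1;-0.86 -0.94 0.95 0 0 0 -1'
python3 - <<'E'
from station import imaging
from h import *
for n in("top","side"):
    c=imaging.capture(n);np.savez(f"pics/{n}1.npz",**c);im=c["image"]
    r=im[90:240,230:350] if n=="top" else im[100:260,230:410]
    cv2.imwrite(f"pics/{n}1.png",cv2.convertScaleAbs(cv2.resize(r,None,fx=3.5,fy=3.5,interpolation=2),alpha=1.6))
E
```

```text
time: 2.5
tcp_pos: [0.6168, -0.09, 0.1276]
tool_rot: [[-0.988, 0.156, -0.002], [0.156, 0.988, 0.001], [0.003, 0.001, -1.0]]
contact_force: [0.2, -0.3, 0.1]
finger_gap: 1.002
```

View pics/side1.png

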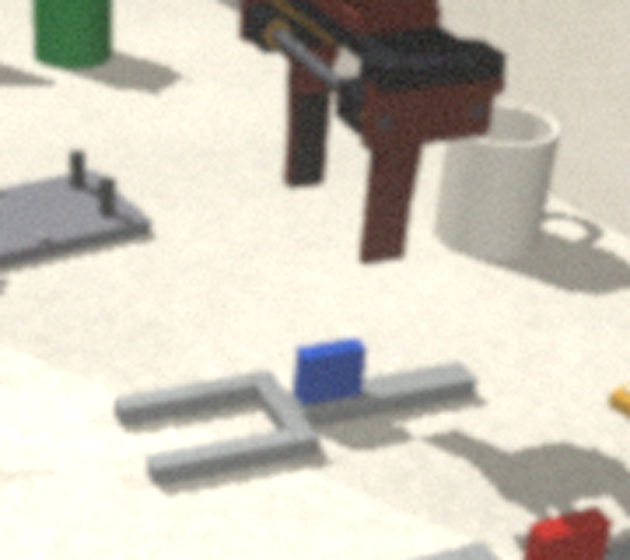

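View pics/top1.png

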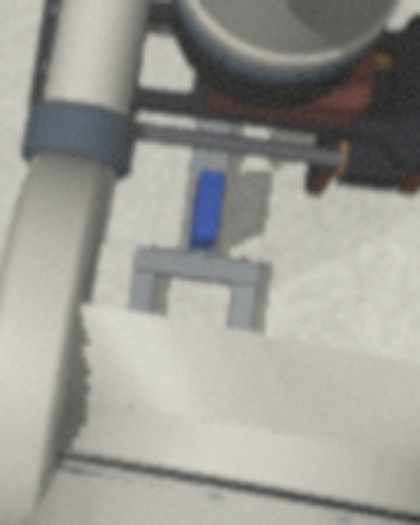

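The gripper is above the fin and aligned with it: fin at side-view zoom (330,370), fingers on either side. Descending and gripping.

```bash
python3 -m creep '0 -0.015 0.5 0 0 0 -1;0 -0.015 0.8 0 0 0 -1;0 -0.015 1.0 0 0 0 -1;0 -0.015 1.0 0 0 0 -1'; python3 -m creep '0 0 0.08 0 0 0 -1;0 0 0.08 0 0 0 -1' ; python3 -m creep '0 0 0 0 0 0 1;0 0 0 0 0 0 1;0 0 0 0 0 0 1;0 0 0 0 0 0 1;0 0 0 0 0 0 1;0 0 0 0 0 0 1;0 0 0 0 0 0 1;0 0 0 0 0 0 1' 40
```

```text
time: 3.0
tcp_pos: [0.617, -0.092, 0.0276]
tool_rot: [[-0.988, 0.155, -0.001], [0.155, 0.988, 0.0], [0.001, 0.0, -1.0]]
contact_force: [-0.2, 1.0, 0.1]
finger_gap: 0.995
time: 3.2
tcp_pos: [0.6186, -0.0928, 0.022]
tool_rot: [[-0.988, 0.156, 0.003], [0.156, 0.988, -0.001], [-0.004, -0.0, -1.0]]
contact_force: [0.6, -0.4, 0.1]
finger_gap: 1.002
time: 4.0
tcp_pos: [0.6173, -0.093, 0.0196]
tool_rot: [[-0.988, 0.156, -0.0], [0.156, 0.988, 0.0], [0.0, 0.0, -1.0]]
contact_force: [0.4, 0.0, -0.1]
finger_gap: 0.312
```

```bash
python3 -m creep '0 0 0 0 0 0 1;0 0 0 0 0 0 1;0 0 0 0 0 0 1;0 0 0 0 0 0 1;0 0 0 0 0 0 1' 40; python3 -m creep '0 0 -0.2 0 0 0 1;0 0 -0.4 0 0 0 1;0 0 -0.4 0 0 0 1'
python3 - <<'E'
from station import imaging
from h import *
c=imaging.capture("side");im=c["image"];np.savez("pics/side2.npz",**c)
cv2.imwrite("pics/side2.png",cv2.convertScaleAbs(cv2.resize(im[100:260,230:410],None,fx=3.5,fy=3.5,interpolation=2),alpha=1.6))
E
```

```text
time: 4.5
tcp_pos: [0.6173, -0.0929, 0.0196]
tool_rot: [[-0.988, 0.156, -0.0], [0.156, 0.988, 0.0], [0.0, -0.0, -1.0]]
contact_force: [-0.6, -0.9, -0.1]
finger_gap: 0.16
time: 4.8
tcp_pos: [0.6189, -0.0932, 0.0626]
tool_rot: [[-0.988, 0.156, 0.005], [0.156, 0.988, -0.001], [-0.005, -0.0, -1.0]]
contact_force: [0.4, -0.4, -1.5]
finger_gap: 0.155
```

View pics/side2.png

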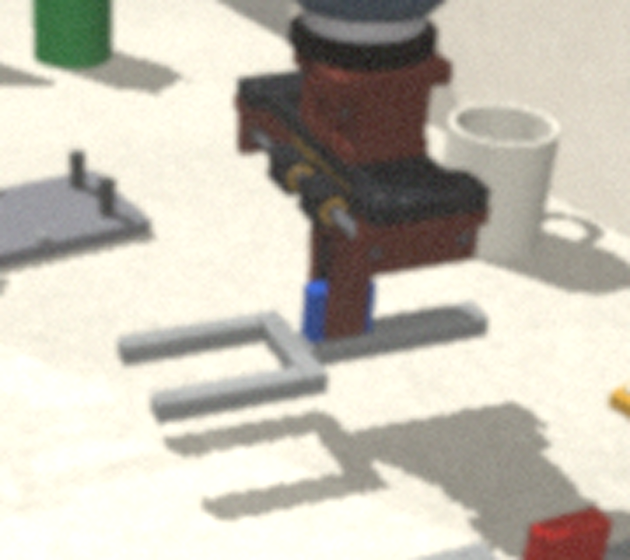

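The spanner is held level by the fin. The gap of 0.155 is about 14 mm, as expected. Lifting and carrying it over the bracket.

```bash
python3 -m creep '0 0 -0.4 0 0 0 1;0 0 -0.8 0 0 0 1;0 0 -1 0 0 0 1;0 0 -1 0 0 0 1'; python3 -m creep '0.1 0.3 0 0 0 0 1;0.25 0.65 0 0 0 0 1;0.4 0.96 0 0 0 0 1;0.4 0.96 0 0 0 0 1';python3 -m creep '0.1 0.3 0 0 0 0 1;0.25 0.65 0 0 0 0 1;0.4 0.96 0 0 0 0 1;0.4 0.96 0 0 0 0 1'; python3 -m creep '0.1 0.3 0 0 0 -0.03 1;0.25 0.65 0 0 0 -0.07 1;0.4 0.95 0 0 0 -0.1 1;0.4 0.95 0 0 0 -0.1 1;0.4 0.95 0 0 0 -0.1 1'
python3 - <<'E'
from station import imaging,readout
from h import *
s=readout.read_state();print(s["tcp_pos"],s["tool_rot"],s["time"])
for n in("top","side"):
    c=imaging.capture(n);np.savez(f"pics/{n}3.npz",**c);im=c["image"]
    r=im[100:270,60:240] if n=="top" else im[70:230,130:330]
    cv2.imwrite(f"pics/{n}3.png",cv2.convertScaleAbs(cv2.resize(r,None,fx=3.5,fy=3.5,interpolation=2),alpha=1.6))
c=np.load("pics/top0.npz")
for h in(.098,.105,.11,.115,.12):print(h,ray(c,[100+118.5/5-.5,140+434.5/5-.5],h))
E
```

```text
time: 5.25
tcp_pos: [0.6186, -0.0932, 0.1624]
tool_rot: [[-0.988, 0.156, 0.005], [0.156, 0.988, -0.001], [-0.005, -0.0, -1.0]]
contact_force: [0.9, -0.3, -2.1]
finger_gap: 0.156
time: 5.65
tcp_pos: [0.5909, 0.012, 0.1562]
tool_rot: [[-0.988, 0.152, -0.005], [0.152, 0.988, 0.002], [0.005, 0.001, -1.0]]
contact_force: [0.5, -0.0, -1.9]
finger_gap: 0.154
time: 6.05
tcp_pos: [0.5666, 0.1121, 0.1568]
tool_rot: [[-0.988, 0.152, -0.004], [0.152, 0.988, 0.001], [0.004, 0.0, -1.0]]
contact_force: [0.2, -1.0, -2.5]
finger_gap: 0.157
time: 6.55
tcp_pos: [0.5434, 0.2085, 0.1576]
tool_rot: [[-1.0, -0.001, -0.002], [-0.001, 1.0, -0.002], [0.002, -0.002, -1.0]]
contact_force: [0.4, -0.2, -3.0]
finger_gap: 0.156
[0.54344804 0.20851979 0.15761461] [[-9.99997447e-01 -5.74657198e-04 -2.18544559e-03]
 [-5.70681357e-04  9.99998182e-01 -1.81942472e-03]
 [ 2.18648716e-03 -1.81817288e-03 -9.99995957e-01]] 6.55
0.098 [[0.4638776  0.21024911 0.098     ]]
0.105 [[0.46331088 0.20782201 0.105     ]]
0.11 [[0.46290608 0.20608837 0.11      ]]
0.115 [[0.46250128 0.20435474 0.115     ]]
0.12 [[0.46209647 0.2026211  0.12      ]]
```

View pics/side3.png

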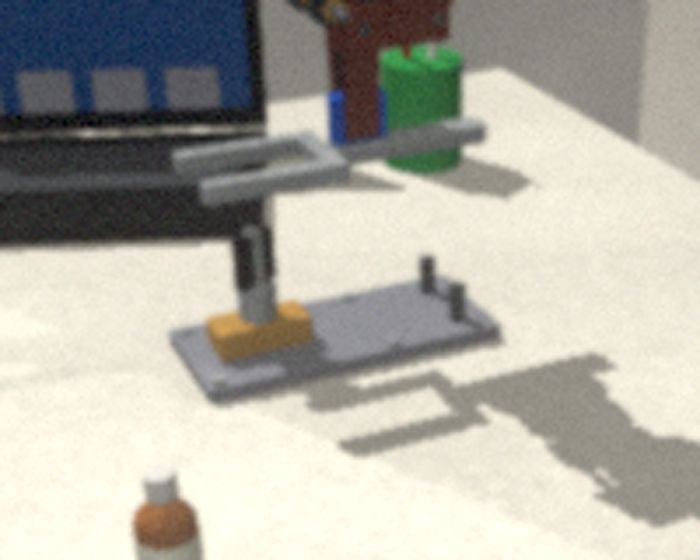

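View pics/top3.png

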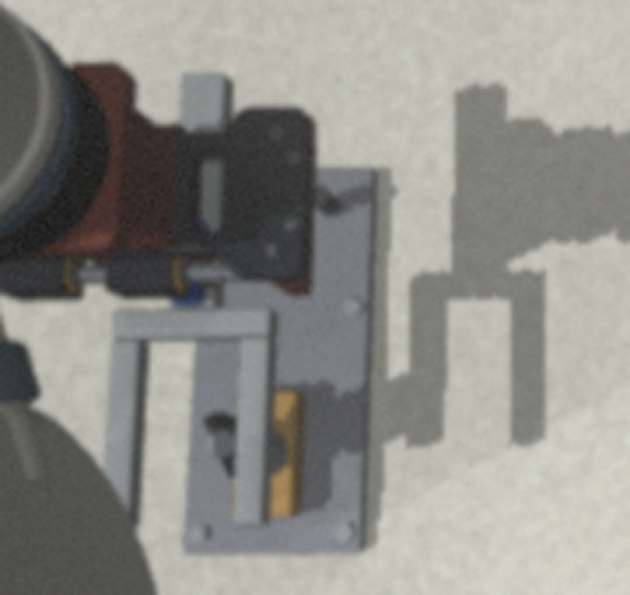

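The spanner hangs level over the foot, jaw towards the robot. I'll measure how it sits in the hand at its true height.

Run:
```python
from h import *
c=np.load("pics/top3.npz");s=np.load("pics/side3.npz")
z=.1576-.0196+.014
U=lambda p,x0,y0:(np.array(p,float)+.5)/3.5-.5+[x0,y0]
n=["Rtip_in","Rtip_out","yokeL","yokeR","innerL","innerR","handL","handR"]
W=ray(c,U([[234,522],[265,523],[114,312],[271,312],[146,341],[238,341],[182,75],[230,75]],60,100),z)
for a,b in zip(n,W):print(a,b[:2].round(4))
n=["Ltip_out(far)","Rtip_out(near)","yokeR","handR_end"]
W=ray(s,U([[175,152],[200,183],[345,157],[484,125]],130,70),z)
for a,b in zip(n,W):print("side",a,b[:2].round(4))
O=np.array([.4645,.2088])
```

```text
Rtip_in [0.4239 0.1847]
Rtip_out [0.4231 0.1707]
yokeL [0.5218 0.2446]
yokeR [0.5206 0.1717]
innerL [0.5078 0.229 ]
innerR [0.5071 0.1865]
handL [0.6379 0.219 ]
handR [0.6376 0.196 ]
side Ltip_out(far) [0.4268 0.2461]
side Rtip_out(near) [0.4247 0.1838]
side yokeR [0.5268 0.1854]
side handR_end [0.6401 0.2003]
```

The spanner origin is at about (0.4633, 0.2080) and the bracket at (0.4645, 0.2088). That is 1 mm off, well inside the clearances. Correcting it and lowering.

```bash
python3 -m creep '-0.012 0.008 0.1 0 0 0 1;-0.012 0.008 0.3 0 0 0 1;-0.012 0.008 0.5 0 0 0 1;-0.012 0.008 0.7 0 0 0 1;-0.012 0.008 0.9 0 0 0 1;-0.012 0.008 1 0 0 0 1;-0.012 0.008 1 0 0 0 1;-0.012 0.008 1 0 0 0 1'; python3 -m creep '0 0 0.1 0 0 0 1;0 0 0.2 0 0 0 1;0 0 0.2 0 0 0 1;0 0 0.2 0 0 0 1'
python3 - <<'E'
from station import imaging
from h import *
c=imaging.capture("side");im=c["image"];np.savez("pics/side4.npz",**c)
cv2.imwrite("pics/side4.png",cv2.convertScaleAbs(cv2.resize(im[80:200,150:300],None,fx=4.5,fy=4.5,interpolation=2),alpha=1.6))
E
```

```text
time: 7.45
tcp_pos: [0.5452, 0.2097, 0.0601]
tool_rot: [[-1.0, 0.0, 0.001], [0.0, 1.0, 0.0], [-0.001, 0.0, -1.0]]
contact_force: [0.7, -0.1, -1.8]
finger_gap: 0.156
time: 7.85
tcp_pos: [0.5445, 0.21, 0.0391]
tool_rot: [[-1.0, -0.0, -0.001], [-0.0, 1.0, -0.0], [0.001, -0.0, -1.0]]
contact_force: [0.0, -0.2, -1.8]
finger_gap: 0.159
```

View pics/side4.png

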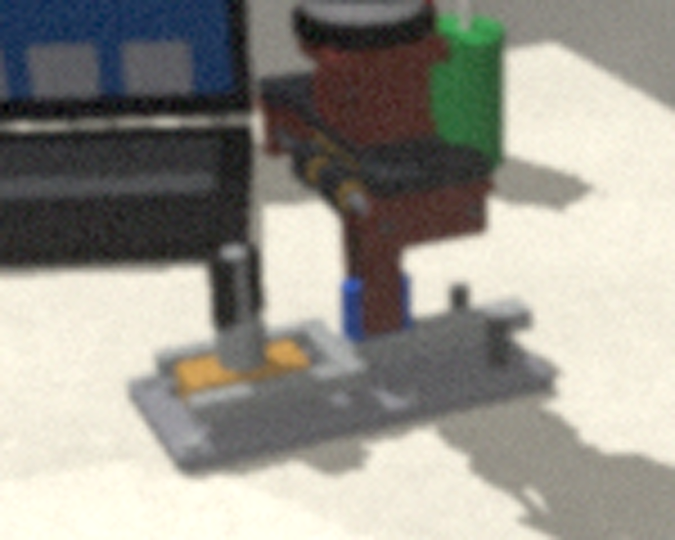

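The jaw is around the brass nut and the handle is between the posts, with about 7 mm left to go.

```bash
python3 -m creep '0 0 0.04 0 0 0 1;0 0 0.065 0 0 0 1;0 0 0.065 0 0 0 1;0 0 0.065 0 0 0 1';  python3 -m creep '0 0 0.01 0 0 0 1;0 0 0.01 0 0 0 1;0 0 0.01 0 0 0 1'
```

```text
time: 8.3
tcp_pos: [0.5448, 0.21, 0.0331]
tool_rot: [[-1.0, -0.0, -0.0], [-0.0, 1.0, -0.0], [0.0, -0.0, -1.0]]
contact_force: [-0.0, -0.6, -3.0]
finger_gap: 0.157
time: 8.6
tcp_pos: [0.5448, 0.2101, 0.0322]
tool_rot: [[-1.0, -0.0, 0.0], [-0.0, 1.0, 0.0], [-0.0, 0.0, -1.0]]
contact_force: [1.0, 0.3, -1.6]
finger_gap: 0.158
```

```bash
python3 -m creep '0 -0.01 0.01 0 0 0 1;0 -0.01 0.01 0 0 0 1;0 -0.01 0.01 0 0 0 1'; python3 -m creep '0 0 0 0 0 0 -1;0 0 0 0 0 0 -1;0 0 0 0 0 0 -1;0 0 0 0 0 0 -1;0 0 0 0 0 0 -1;0 0 0 0 0 0 -1'
```

```text
time: 8.9
tcp_pos: [0.5451, 0.2092, 0.0316]
tool_rot: [[-1.0, -0.0, 0.001], [-0.0, 1.0, 0.0], [-0.001, 0.0, -1.0]]
contact_force: [0.1, 1.8, 0.5]
finger_gap: 0.16
time: 9.5
tcp_pos: [0.5448, 0.209, 0.0311]
tool_rot: [[-1.0, -0.0, -0.0], [-0.0, 1.0, -0.0], [0.0, -0.0, -1.0]]
contact_force: [-0.4, -0.6, -0.1]
finger_gap: 0.66
```

```bash
python3 -m creep '0 0 -0.1 0 0 0 -1;0 0 -0.4 0 0 0 -1;0 0 -0.8 0 0 0 -1;0 0 -1 0 0 0 -1;0 0 -1 0 0 0 -1'; python3 -m creep '0 0 -0.1 0 0 0 -1;0.3 0 -0.2 0 0 -0.09 -1;0.6 0 -0.2 0 0 -0.18 -1;0.81 0 -0.2 0 0 -0.27 -1;0.81 0 -0.2 0 0 -0.36 -1;0.81 0 -0.2 0 0 -0.38 -1;0.81 0 -0.2 0 0 -0.38 -1'
python3 - <<'E'
from station import imaging
from h import *
for n in("top","side"):
    c=imaging.capture(n);np.savez(f"pics/{n}5.npz",**c);im=c["image"]
    r=im[100:270,60:240] if n=="top" else im[80:200,150:300]
    cv2.imwrite(f"pics/{n}5.png",cv2.convertScaleAbs(cv2.resize(r,None,fx=3.5 if n=="top" else 5,fy=3.5 if n=="top" else 5,interpolation=2),alpha=1.6))
E
```

```text
time: 10.0
tcp_pos: [0.5468, 0.2097, 0.1365]
tool_rot: [[-1.0, -0.0, 0.008], [-0.0, 1.0, 0.003], [-0.008, 0.003, -1.0]]
contact_force: [0.4, 0.4, 0.5]
finger_gap: 0.998
time: 10.7
tcp_pos: [0.463, 0.2088, 0.1497]
tool_rot: [[-0.827, -0.563, -0.002], [-0.563, 0.827, -0.001], [0.003, 0.001, -1.0]]
contact_force: [1.0, 0.1, -0.8]
finger_gap: 1.002
```

View pics/side5.png

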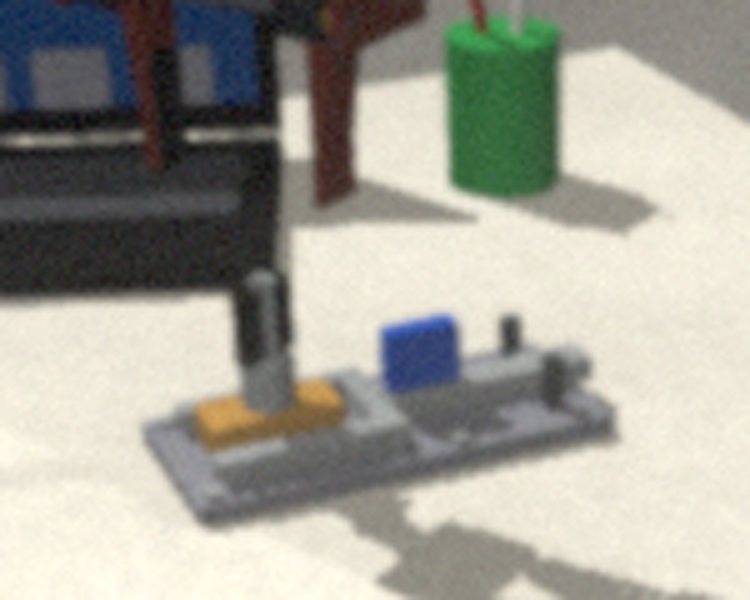

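View pics/top5.png

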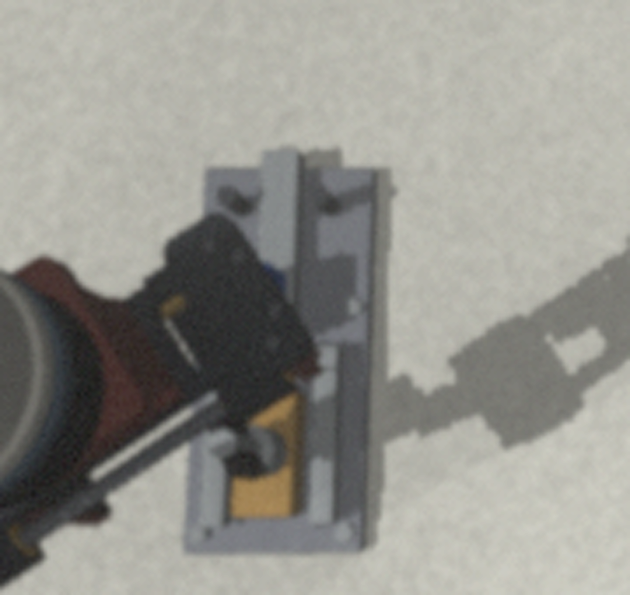

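The spanner is seated flat: jaw round the brass nut, handle between the posts, nut unturned. Lowering over the wing and closing.

```bash
python3 -m creep '-0.01 -0.006 0.2 0 0 0 -1;-0.01 -0.006 0.4 0 0 0 -1;-0.01 -0.006 0.6 0 0 0 -1;-0.01 -0.006 0.8 0 0 0 -1;-0.01 -0.006 0.81 0 0 0 -1;-0.01 -0.006 0.81 0 0 0 -1'; python3 -m creep '0 0 0 0 0 0 1;0 0 0 0 0 0 1;0 0 0 0 0 0 1;0 0 0 0 0 0 1;0 0 0 0 0 0 1;0 0 0 0 0 0 1;0 0 0 0 0 0 1;0 0 0 0 0 0 1' 40;  python3 -m creep '0 0 0 0 0 0 1;0 0 0 0 0 0 1;0 0 0 0 0 0 1;0 0 0 0 0 0 1;0 0 0 0 0 0 1;0 0 0 0 0 0 1;0 0 0 0 0 0 1;0 0 0 0 0 0 1' 40; python3 -c "
from station import readout
s=readout.read_state();print(s['moment'],s['joint_pos'])"
```

```text
time: 11.4
tcp_pos: [0.4647, 0.2089, 0.0697]
tool_rot: [[-0.827, -0.562, -0.002], [-0.562, 0.827, -0.001], [0.002, 0.0, -1.0]]
contact_force: [-0.3, -0.1, 0.8]
finger_gap: 1.005
time: 12.2
tcp_pos: [0.4649, 0.2091, 0.0701]
tool_rot: [[-0.827, -0.562, -0.0], [-0.562, 0.827, -0.0], [0.0, 0.0, -1.0]]
contact_force: [0.8, 0.3, 0.2]
finger_gap: 0.308
time: 13.0
tcp_pos: [0.4646, 0.2094, 0.0701]
tool_rot: [[-0.827, -0.563, -0.001], [-0.563, 0.827, 0.0], [0.0, 0.001, -1.0]]
contact_force: [-4.3, 2.6, 0.8]
finger_gap: 0.108
[0.61018309 0.80522058 0.02911195] [ 3.56122998e-01 -1.29027944e-01  1.71844300e+00  6.70402860e-04
  1.55278292e+00 -1.81219560e+00]
```

```bash
python3 -m creep '0 0.005 0 0 0 0.05 1;0 0.005 0 0 0 0.1 1;0 0.005 0 0 0 0.15 1;0 0.005 0 0 0 0.2 1;0 0.005 0 0 0 0.25 1;0 0.005 0 0 0 0.3 1;0 0.005 0 0 0 0.35 1;0 0.005 0 0 0 0.4 1'
python3 - <<'E'
from station import imaging,readout
from h import *
s=readout.read_state();print(s["moment"],s["contact_force"],np.degrees(np.arctan2(s["tool_rot"][0][1]*-1,s["tool_rot"][1][1])))
c=imaging.capture("side");np.savez(f"pics/side6.npz",**c);im=c["image"]
cv2.imwrite(f"pics/side6.png",cv2.convertScaleAbs(cv2.resize(im[80:200,150:300],None,fx=5,fy=5,interpolation=2),alpha=1.6))
E
```

```text
time: 13.8
tcp_pos: [0.4646, 0.2093, 0.0701]
tool_rot: [[-0.999, 0.034, -0.0], [0.034, 0.999, -0.0], [0.0, -0.0, -1.0]]
contact_force: [-2.9, 0.9, 0.3]
finger_gap: 0.116
[0.30206465 0.60488962 0.2849652 ] [-2.90374635  0.87583205  0.26899008] -1.9408022544044083
```

View pics/side6.png

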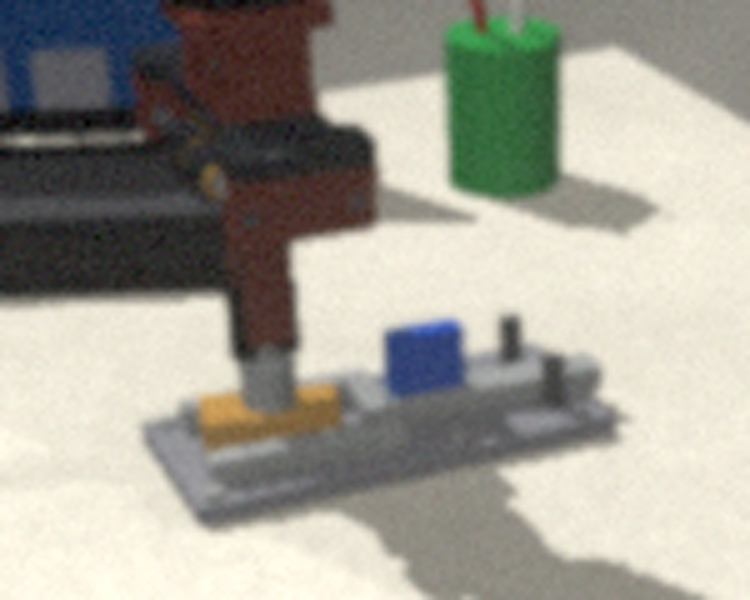

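The brass nut is held at its slack and the drag moment is 0.28 N m, as expected. Continuing the turn.

```bash
python3 -m creep '0 0 0 0 0 0.05 1;0 0 0 0 0 0.1 1;0 0 0 0 0 0.15 1;0 0 0 0 0 0.2 1;0 0 0 0 0 0.25 1;0 0 0 0 0 0.25 1'
cat > st.py <<'E'
from station import readout
import numpy as np
s=readout.read_state();print(s["time"],np.round(s["moment"],2),np.round(s["contact_force"],1),np.degrees(np.arctan2(-s["tool_rot"][0][1],s["tool_rot"][1][1])))
E
python3 st.py; python3 -m creep '0 0 0 0 0 0.03 1;0 0 0 0 0 0.06 1;0 0 0 0 0 0.06 1'; python3 st.py
```

```text
time: 14.45
tcp_pos: [0.4646, 0.2093, 0.0701]
tool_rot: [[-0.912, 0.411, -0.0], [0.411, 0.912, -0.001], [-0.0, -0.001, -1.0]]
contact_force: [-3.5, 1.5, 2.6]
finger_gap: 0.108
14.45 [0.11 0.65 0.02] [-3.5  1.5  2.6] -24.250965024100708
time: 14.75
tcp_pos: [0.4646, 0.2093, 0.0701]
tool_rot: [[-0.87, 0.493, -0.0], [0.493, 0.87, -0.001], [-0.0, -0.001, -1.0]]
contact_force: [-4.3, 0.7, 1.5]
finger_gap: 0.108
14.75 [0.05 0.66 0.1 ] [-4.3  0.7  1.5] -29.550433612870638
```

```bash
python3 -m creep '0 0 0 0 0 0.03 1;0 0 0 0 0 0.06 1'; python3 st.py; python3 -m creep '0 0 0 0 0 0.03 1;0 0 0 0 0 0.05 1'; python3 st.py;  python3 -m creep '0 0 0 0 0 0.03 1'; python3 st.py
```

```text
time: 14.95
tcp_pos: [0.4646, 0.2093, 0.0701]
tool_rot: [[-0.819, 0.573, -0.0], [0.573, 0.819, -0.001], [-0.0, -0.001, -1.0]]
contact_force: [-4.3, 0.7, 1.1]
finger_gap: 0.113
14.95 [-0.03  0.7   0.28] [-4.3  0.7  1.1] -34.973782091489056
time: 15.15
tcp_pos: [0.4646, 0.2093, 0.0701]
tool_rot: [[-0.772, 0.635, -0.0], [0.635, 0.772, -0.001], [-0.0, -0.001, -1.0]]
contact_force: [-3.4, 0.1, 1.3]
finger_gap: 0.109
15.15 [0.08 0.66 0.75] [-3.4  0.1  1.3] -39.43266250385346
time: 15.25
tcp_pos: [0.4648, 0.2092, 0.0701]
tool_rot: [[-0.742, 0.67, 0.0], [0.67, 0.742, -0.001], [-0.001, -0.0, -1.0]]
contact_force: [-2.7, 0.5, 1.0]
finger_gap: 0.119
15.25 [-0.09  0.48  0.81] [-2.7  0.5  1. ] -42.09644788257551
```

```bash
python3 -m creep '0 0 0 0 0 0.03 1;0 0 0 0 0 0.03 1' 60; python3 st.py
python3 - <<'E'
from station import imaging
from h import *
for n in("top","side"):
    c=imaging.capture(n);np.savez(f"pics/{n}7.npz",**c);im=c["image"]
    r=im[100:270,60:240] if n=="top" else im[80:200,150:300]
    cv2.imwrite(f"pics/{n}7.png",cv2.convertScaleAbs(cv2.resize(r,None,fx=3.5 if n=="top" else 5,fy=3.5 if n=="top" else 5,interpolation=2),alpha=1.6))
E
```

```text
time: 15.45
tcp_pos: [0.4648, 0.2092, 0.0701]
tool_rot: [[-0.71, 0.704, 0.0], [0.704, 0.71, -0.001], [-0.001, -0.0, -1.0]]
contact_force: [-2.4, -0.7, 0.9]
finger_gap: 0.123
15.45 [-0.14  0.51  1.45] [-2.4 -0.7  0.9] -44.73941707804191
```

View pics/side7.png

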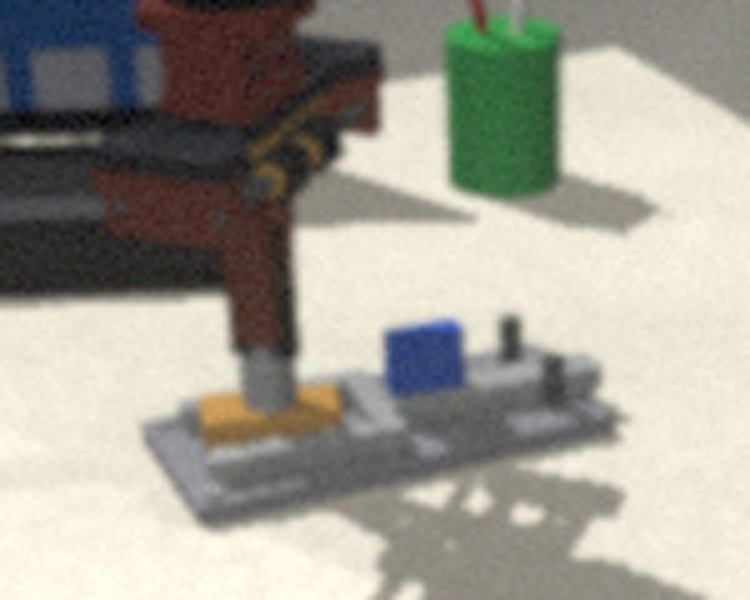

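View pics/top7.png

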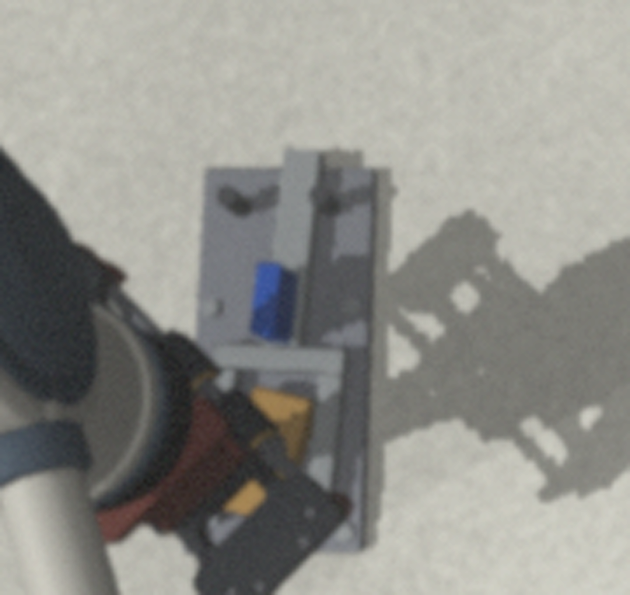

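```bash
python3 -m creep '0 0 0 0 0 0.03 1;0 0 0 0 0 0.03 1' 60; python3 st.py;  python3 -m creep '0 0 0 0 0 0 -1;0 0 0 0 0 0 -1;0 0 0 0 0 0 -1;0 0 0 0 0 0 -1;0 0 0 0 0 0 -1;0 0 0 0 0 0 -1;0 0 0 0 0 0 -1'; python3 -m creep '0 0 -0.2 0 0 0 -1;0 0 -0.6 0 0 0 -1;0 0 -1 0 0 0 -1;0 0 -1 0 0 0 -1';python3 -m creep '0.5 0.5 0 0 0 0 -1;0.7 1 0 0 0 0 -1;0.7 1 -0.3 0 0 0 -1;0.7 1 -0.3 0 0 0 -1'
```

```text
time: 15.75
tcp_pos: [0.4648, 0.2093, 0.0701]
tool_rot: [[-0.675, 0.738, 0.0], [0.738, 0.675, -0.001], [-0.001, -0.0, -1.0]]
contact_force: [-3.1, -2.3, 2.2]
finger_gap: 0.134
15.75 [-0.32  0.39  1.64] [-3.1 -2.3  2.2] -47.5370919128086
time: 16.45
tcp_pos: [0.4647, 0.2095, 0.0701]
tool_rot: [[-0.673, 0.739, 0.0], [0.739, 0.673, 0.0], [-0.0, 0.0, -1.0]]
contact_force: [0.5, -0.3, -0.1]
finger_gap: 0.725
time: 16.85
tcp_pos: [0.467, 0.2104, 0.1771]
tool_rot: [[-0.673, 0.739, 0.01], [0.739, 0.673, 0.004], [-0.004, 0.01, -1.0]]
contact_force: [0.6, 0.6, -0.1]
finger_gap: 0.996
time: 17.25
tcp_pos: [0.4923, 0.3316, 0.2021]
tool_rot: [[-0.675, 0.737, 0.003], [0.737, 0.675, 0.002], [-0.0, 0.004, -1.0]]
contact_force: [0.1, -0.6, 0.8]
finger_gap: 0.998
```

Run:
```python
from station import imaging
from h import *
for n in("top","side"):
    c=imaging.capture(n);np.savez(f"pics/{n}8.npz",**c);im=c["image"]
    r=im[140:265,90:190] if n=="top" else im[110:190,165:295]
    k=4.8 if n=="top" else 6
    cv2.imwrite(f"pics/{n}8.png",cv2.convertScaleAbs(cv2.resize(r,None,fx=k,fy=k,interpolation=2),alpha=1.7))
```

```text
(no output)
```

View pics/top8.png

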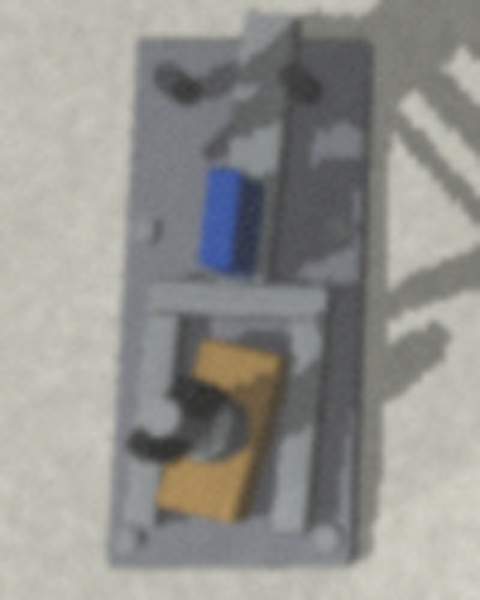

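View pics/side8.png

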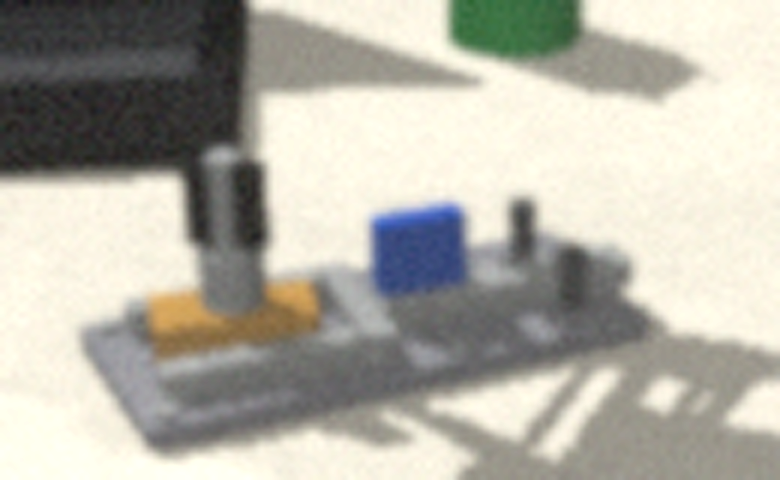

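Run:
```python
from h import *
c=np.load("pics/top8.npz");im=c["image"]
cv2.imwrite("pics/w8.png",cv2.convertScaleAbs(cv2.resize(im[210:252,110:155],None,fx=13,fy=13,interpolation=2),alpha=2.2))
U=lambda p:(np.array(p,float)+.5)/4.8-.5+[90,140]
W=ray(c,U([[203,343],[285,358],[158,503],[236,520]]),.034)[:,:2];print(W.round(4).tolist())
a=lambda v:np.arctan2(v[1],v[0]);print("brass",a(W[0]-W[2]),a(W[1]-W[3]),a(W[0]-W[1])-np.pi/2,W.mean(0))
# predicted wing outlines (top, z .098) for candidate angles
for j in(.85,1.0):
  L=-(0.4-(1-j))
```

```text
[[0.4986, 0.217], [0.4919, 0.1837], [0.4347, 0.2322], [0.4274, 0.201]]
brass -0.2334940810073175 -0.26183123861429075 -0.19815275126351262 [0.46313362 0.20847506]
```

View pics/w8.png

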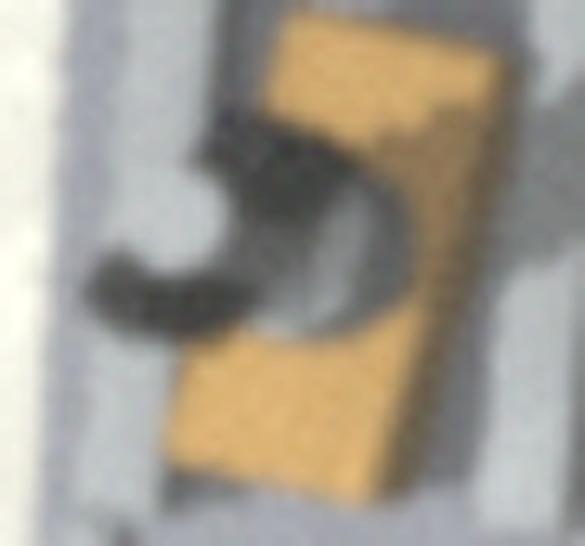

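Run:
```python
from h import *
c=np.load("pics/top8.npz")
U=lambda p:(np.array(p,float)+.5)/13-.5+[110,210]
W=ray(c,U([[100,285],[222,135],[88,290],[232,112],[172,218]]),.098)[:,:2];print(W.round(4).tolist())
a=lambda v:np.arctan2(v[1],v[0]);print(a(W[1]-W[0]),a(W[3]-W[2]),np.linalg.norm(W[3]-W[2]))
O=np.array([.464,.209])
for j in(.8,.9,1.0):
    t=.6-j-.23;R=np.array([[np.cos(t),-np.sin(t)],[np.sin(t),np.cos(t)]])
    C=np.array([[17,5],[17,-5],[-17,-5],[-17,5]])/1000@R.T+O
    print(j,((proj(c,np.c_[C,[.098]*4])-[110,210]+.5)*13-.5).round().tolist())
```

```text
[[0.4552, 0.2202], [0.4752, 0.2048], [0.4546, 0.2218], [0.4783, 0.2036], [0.4641, 0.211]]
-0.6586894464226769 -0.6556912083165611 0.029881801562288507
0.8 [[212.0, 88.0], [278.0, 118.0], [162.0, 349.0], [95.0, 319.0]]
0.9 [[224.0, 91.0], [287.0, 127.0], [149.0, 347.0], [86.0, 310.0]]
1.0 [[237.0, 94.0], [295.0, 136.0], [137.0, 343.0], [78.0, 300.0]]
```

Measured wing angle is about -0.657 rad and brass turn about 0.235 rad. That puts the jam nut at about 1.02 rad, on its stop. The spanner is flat, its jaw is on the nut and its handle is between the posts. The gripper is clear, so I'm handing in.

```bash
python3 -c "
from station import env
print(env.close_job())"; python3 st.py
```

```text
the job is handed in; nothing more can be done
None
the job is handed in; nothing more can be done
```

I laid the blue-grip spanner flat on the plate, with its jaw around the brass nut and its handle between the posts, and let go. I then turned the jam nut's wing clockwise to its stop, backed the gripper clear and handed the job in at about 17 s.

**Last checks, from the pictures taken just before handing in:**
- **Brass nut:** it turned about 0.23 rad (single edges read 0.20–0.26), within the 0.3 rad slack.
- **Jam nut:** the wing angle gives a turn of about 1.02 rad, uncertain by about 0.05. Its outline corners fit 0.9 to 1.0. The turning moment was at most about 0.28 N m for most of the turn, then climbed to 1.64 N m against the stop. At the end the grip slipped a few degrees on the wing.
- **Spanner:** it looked flat and still on the nut, leaning slightly towards one post.
- **Forces:** no reading in the move reports exceeded about 5 N.

No check failed. I did not re-grip the wing to confirm tightness a second time.

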